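# Sort the stripped pump parts into the kit tray

### The arm

A 6-joint arm with a two-finger parallel gripper is mounted at the origin on a cart in front of the work surface, level with it; the furniture and walls round the work are solid. World frame = base frame: x ahead of the robot, y to its left, z up, the work surface at z = 0. Lengths are in m, angles in degrees, forces in N, time in s.
With the tool pointing down it reaches from about 0.4 to 0.825 m from the base axis. Payload 7 kg.
Tool frame: the origin (TCP) lies midway between the tips of the shut fingers; the grasp point (between the pads) lies 19 mm behind it; z points along the fingers, y is the line along which they close (so a half turn about z gives the same grasp; the last joint's range is limited). The gripper opens to 88 mm and grips with 3 to 60 N. Pads are 19 mm wide; open, the fingers measure 130 mm over their backs; the gripper's body (78 mm by 193 mm) begins 47 mm behind the grasp point.
Start: joints at [92.596, 20.546, 0.682, 0, -70.136, -16.507], TCP at [0.162, 0.655, 0.205] pointing down, gripper open.
Joint ranges: [-176.03, 176.03], [-82.01, 121.73], [-58.28, 71.71], [-173.87, 95.51], [-174.79, -0.11], [-173.66, 173.66]. Speed limits (degrees/s): [136.94, 136.94, 172.46, 180, 180, 180].

### API

Orientations are given as [roll, pitch, yaw] about the fixed x, y, z axes, in that order (R = Rz(yaw) Ry(pitch) Rx(roll)).
In Python, from plant import telemetry, viewer, workorder gives the robot as it stands. The module is installed in compiled form; this text tells all that it offers.
- The arm moves only by the tool carry_out, never from a script. Its argument "rows" is a list of rows, each a list of 6 numbers: the shift along the tool's x, y, z in m, then the turn, a rotation vector about the tool's x, y, z in rad. In form: [[tx, ty, tz, ax, ay, az], ...]. A call has 1 to 8 rows; each row is the pose to reach, as a shift and turn from the pose commanded when the call began, along the tool's axes at that moment; what a row does not reach only later rows make up. A row lasts 1/8 s, in which the tool goes at most 62.5 mm and 10.7 degrees, less where a joint would pass 70% of its speed; a pose out of reach is approached as far as the arm can. A call with a gripper value outside its range is refused whole. "grip" is the gripper's target within -1 to 1 (fully open at 1, half-way at 0, shut at -1), set as the call begins (left out, the last holds). The fingers move at their own pace and stop on an object; the grip force is fixed at half the most. Time passes only in rows, so rows that repeat a pose let the fingers close. It gives the time, the measured TCP pose, the force, the opening and the grip force at its end, in the units of the state.
- telemetry.get_obs(): the state, without advancing time (a new reading comes with each control period).
- viewer.snapshot(name): name is "scene" or "side" or "wrist"; returns the picture (480x640x3 uint8, red, green, blue); there is no depth.
- viewer.camera_info(name): a dict with "intrinsics" (3x3 intrinsics, pixels), "extrinsics" (4x4, takes a point from camera to world coordinates); the wrist camera has in their place "tool_from_camera" (4x4, takes a point from camera to tool coordinates, whose origin is the TCP and whose axes are the flange's). Camera axes: x right, y down, z forward; pixel columns grow to the right and rows downward; lengths in m; the calibration is good to about 2 mm. A picture is of the moment at which its call begins: read the wrist's pose just before it. camera_info takes no time and is no camera call.
- workorder.close_job(): hands the job in; it is judged then, once.
The state is a dict: "clock": time; "joint_pos": joint angles; "qvel": joint speeds; "tau": joint torques, N m; "tool_pos": TCP position; "orientation": TCP orientation; "force": force on the tool from outside, world axes, zero at the start; "moment": the same for the moment, N m; "opening": finger opening in m; "gripper_force": force on a finger pad.
Only numpy, scipy, OpenCV 4.12 (cv2) and the standard library are available. Lean on these libraries where they do the work, as an engineer would, in place of code of your own. Each camera call takes 0.05 s, during which the arm holds its last target. There are 200 camera calls.

### The job

Put the parts stripped from the pump into the kit tray, each lying flat at the bottom of the recess cut for it: the large bearing in the large round recess, the small bearing in the small round recess, the nut in the hexagonal recess and one bolt in each of the two slots of the bolt nest, its head in the wide end. Someone has left the small bearing in the large bearing's recess by mistake. The black circlip, the roll of tape and the tools are not part of the kit.

Things in the scene. Friction and masses are not known exactly. Their poses are not given: they have to be found in the camera images.
- large_bearing_mid (a point): Large sealed ball bearing, a bright steel ring with black seal: 62 mm outside diameter, 16 mm thick, 0.12 kg, flat on the bench among the loose parts. Take it across its outside. The point is its centre, half-way up (8 mm above its underside); z up.
- small_bearing_mid (a point): Small sealed ball bearing, same look: 47 mm outside diameter, 14 mm thick, 0.12 kg. It starts flat in the large round recess (the wrong one), its upper 8 mm standing above the block. The point is its centre, half-way up (7 mm above its underside); z up.
- nut_mid (a point): Big plain steel hexagon nut: 36 mm across flats, 41 mm across corners, 18 mm high, 0.11 kg, flat on the bench. Two flats face its own +x and -x, the others at 60 degrees to that. The point is its centre, half-way up (9 mm above its underside); z up.
- bolt_one_mid (a point): Steel M12 bolt lying on the bench, 74 mm long along its own y, 0.09 kg: 12 mm shank; hexagon head at the +y end, 22 mm wide, 19 mm high, 9 mm long, pointing within 0.8 rad of world +y at the start. The point is the middle of its length, on the shank, 8 mm above the surface it lies on; z up. Take it there, fingers closing along its x.
- bolt_two_mid (a point): Second bolt, the same as bolt_one in size, point and axes; the two are interchangeable.
- nest_large_seat (a point): Grey plastic nest block, 100 x 100 x 12 mm, one of four set 104 mm apart (2 x 2) in a shallow steel tray (walls no higher than 16 mm); all share one yaw, their tops 14 mm above the bench. This one has the large round black-lined recess, 72 mm diameter, 6 mm deep. The point is the centre of the recess floor; z up.
- nest_small_seat (a point): Grey plastic nest block, 100 x 100 x 12 mm, one of four set 104 mm apart (2 x 2) in a shallow steel tray (walls no higher than 16 mm); all share one yaw, their tops 14 mm above the bench. This one has the small round black-lined recess, 57 mm diameter, 6 mm deep. The point is the centre of the recess floor; z up.
- nest_hex_seat (a point): Grey plastic nest block, 100 x 100 x 12 mm, one of four set 104 mm apart (2 x 2) in a shallow steel tray (walls no higher than 16 mm); all share one yaw, their tops 14 mm above the bench. This one has the hexagonal black-lined recess, 46 mm across flats (takes the nut at any yaw), 6 mm deep. The point is the centre of the recess floor; z up.
- nest_bolts_seat (a point): Fourth block, the bolt nest. Two black-lined slots along its y at x = +24 and -24 mm, 9 mm deep, 20 mm wide for the shank (y -43 to -20 mm) and 30 mm wide for the head (y +20 to +43). Between these an open channel as deep crosses the block along x, as room for fingers. A bolt is home with its middle at y = 0 and its y along the nest's (head to +y). The point is the block's centre at the level of the slot floors.
There are look-alikes about, which are no part of the job. What is shaped like the part that bears small_bearing_mid but blue, pink or purple is not meant.

How it is judged (in metres and radians):
At the end, for the whole second after the job is handed in: Bearings and nut each flat on the floor of their own recess (centre within 9 mm, height within 2.5 mm, tilt under 0.07 rad); one bolt in each slot, head in the wide end, within 9 mm across, 10 mm along, 0.12 rad, its middle 4 to 10.5 mm above the slot floor; all released and at rest (horizontal distance between large_bearing_mid and nest_large_seat below 0.009 m and z of large_bearing_mid in the frame of nest_large_seat between 0.0055 and 0.0105 m and angle between the z axis of large_bearing_mid and the z axis of nest_large_seat, either way round below 0.07 rad and horizontal distance between small_bearing_mid and nest_small_seat below 0.009 m and z of small_bearing_mid in the frame of nest_small_seat between 0.0045 and 0.0095 m and angle between the z axis of small_bearing_mid and the z axis of nest_small_seat, either way round below 0.07 rad and horizontal distance between nut_mid and nest_hex_seat below 0.009 m and z of nut_mid in the frame of nest_hex_seat between 0.0065 and 0.0115 m and angle between the z axis of nut_mid and the z axis of nest_hex_seat, either way round below 0.07 rad and (((x of bolt_one_mid in the frame of nest_bolts_seat between 0.015 and 0.033 m and y of bolt_one_mid in the frame of nest_bolts_seat between -0.01 and 0.01 m and z of bolt_one_mid in the frame of nest_bolts_seat between 0.004 and 0.0105 m and angle between the y axis of bolt_one_mid and the y axis of nest_bolts_seat, either way round below 0.12 rad and x of nest_bolts_seat in the frame of bolt_one_mid below -0.005 m) and (x of bolt_two_mid in the frame of nest_bolts_seat between -0.033 and -0.015 m and y of bolt_two_mid in the frame of nest_bolts_seat between -0.01 and 0.01 m and z of bolt_two_mid in the frame of nest_bolts_seat between 0.004 and 0.0105 m and angle between the y axis of bolt_two_mid and the y axis of nest_bolts_seat, either way round below 0.12 rad and x of nest_bolts_seat in the frame of bolt_two_mid above 0.005 m)) or ((x of bolt_one_mid in the frame of nest_bolts_seat between -0.033 and -0.015 m and y of bolt_one_mid in the frame of nest_bolts_seat between -0.01 and 0.01 m and z of bolt_one_mid in the frame of nest_bolts_seat between 0.004 and 0.0105 m and angle between the y axis of bolt_one_mid and the y axis of nest_bolts_seat, either way round below 0.12 rad and x of nest_bolts_seat in the frame of bolt_one_mid above 0.005 m) and (x of bolt_two_mid in the frame of nest_bolts_seat between 0.015 and 0.033 m and y of bolt_two_mid in the frame of nest_bolts_seat between -0.01 and 0.01 m and z of bolt_two_mid in the frame of nest_bolts_seat between 0.004 and 0.0105 m and angle between the y axis of bolt_two_mid and the y axis of nest_bolts_seat, either way round below 0.12 rad and x of nest_bolts_seat in the frame of bolt_two_mid below -0.005 m))) and linear speed of each of large_bearing, small_bearing, nut, bolt_one, bolt_two below 0.01 m/s); the robot touches nothing.
It also fails if it takes over 131 s, if anything falls off the work surface, if the arm or the gripper's body presses on something with over 40 N, if the wrist force passes 120 N, or if a joint passes its speed limit or range.

## Working session

There is one attempt and no reset: what is moved stays moved. The work goes in short steps, Python scripts to look and compute and a tool call to move; the robot and the scene stay as the last step left them, time stands still between calls to the robot, and variables do not carry over. Pictures are saved under pics/ and viewed, at most 14 in all, crops included, and the job is handed in when it is done.

Besides the shell and the picture viewer there is one more tool, called after "Request:" by a JSON object that holds its "method" and its "body", one argument or row to a line. carry_out: Moves the arm, as the interface text tells. Its arguments: {"type":"object","properties":{"rows":{"type":"array"},"grip":{"type":"number"}},"required":["rows"]}

```bash
mkdir -p pics; python3 - <<'E'
from plant import telemetry, viewer
import cv2,numpy as np
print(telemetry.get_obs())
for n in ["scene","side","wrist"]:
    print(n,viewer.camera_info(n))
    im=viewer.snapshot(n); cv2.imwrite(f"pics/{n}0.png",im[:,:,::-1])
E
```

```text
{'clock': 0.0, 'joint_pos': array([ 9.25964881e+01,  2.05896231e+01,  6.31910343e-01, -1.85574977e-02,
       -7.01357795e+01, -1.65071291e+01]), 'qvel': array([ 6.29962252e-02,  1.18637221e-03,  1.06678050e-02,  1.08410386e-04,
       -7.38626034e-02, -1.29881963e-01]), 'tau': array([-1.27568356e-06, -5.82721245e+01,  2.93058693e+01,  6.99716493e+00,
        7.05792612e-03, -1.60461550e-04]), 'tool_pos': array([0.16218715, 0.65467134, 0.20453393]), 'orientation': array([ 1.79905404e+02, -9.84055022e-03, -1.39169528e+01]), 'force': array([-0.5626286 ,  0.08030651, -0.1613043 ]), 'moment': array([-0.01767426, -0.00452512, -0.02119296]), 'gripper_force': 0.0, 'opening': 0.0877678352844801}
scene {'intrinsics': array([[516.53332203,   0.        , 316.5851686 ],
       [  0.        , 516.53332203, 243.01760509],
       [  0.        ,   0.        ,   1.        ]]), 'extrinsics': array([[ 0.83757172, -0.24479084,  0.48841689, -0.06157935],
       [-0.54592243, -0.40942453,  0.73098581, -0.79651631],
       [ 0.02103123, -0.87889078, -0.47655922,  0.58987365],
       [ 0.        ,  0.      
[... 305 characters left out ...]
0.5078718 , -0.85850232,  0.98710897],
       [ 0.01577928, -0.85999445, -0.51005937,  0.60760954],
       [ 0.        ,  0.        ,  0.        ,  1.        ]])}
wrist {'intrinsics': array([[379.18897934,   0.        , 329.36095088],
       [  0.        , 379.18897934, 238.49714195],
       [  0.        ,   0.        ,   1.        ]]), 'tool_from_camera': array([[ 6.68836597e-05, -9.65874876e-01, -2.59009112e-01,
         6.93935605e-02],
       [ 9.99999923e-01, -3.52522936e-05,  3.89688836e-04,
        -1.47782558e-04],
       [-3.85521321e-04, -2.59009118e-01,  9.65874799e-01,
        -1.80418963e-01],
       [ 0.00000000e+00,  0.00000000e+00,  0.00000000e+00,
         1.00000000e+00]])}
```

View pics/scene0.png

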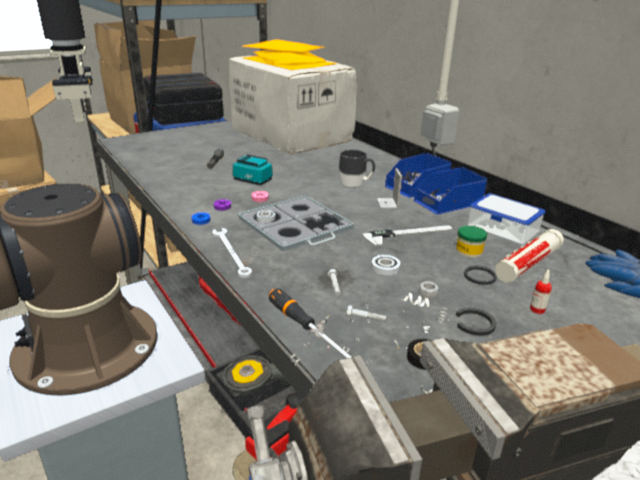

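View pics/side0.png

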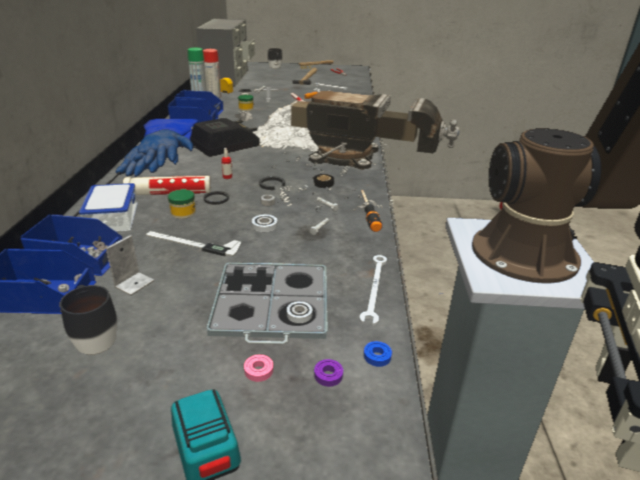

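Side view: tray with bolt nest at (250,278), small round (299,280), hex (241,312) and large recess with the small bearing (299,312). Large bearing (264,221), bolts (319,226) and (327,202), nut probably at (267,198). Look-alikes, not meant: pink (259,367), purple (328,372), blue (378,353). Next I convert these to world positions and crop in.

```bash
cat >h.py <<'E'
from plant import telemetry, viewer
import cv2,numpy as np
from scipy.spatial.transform import Rotation as R
def T_tool():
    o=telemetry.get_obs(); T=np.eye(4); T[:3,:3]=R.from_euler('xyz',o['orientation'],degrees=True).as_matrix(); T[:3,3]=o['tool_pos']; return T
def cam(n,T=None):
    i=viewer.camera_info(n); return i['intrinsics'], i['extrinsics'] if n!='wrist' else (T_tool() if T is None else T)@i['tool_from_camera']
def px2w(K,E,uv,z):
    uv=np.atleast_2d(np.array(uv,float)); d=np.c_[uv,np.ones(len(uv))]@np.linalg.inv(K).T@E[:3,:3].T
    s=(z-E[2,3])/d[:,2]; return E[:3,3]+s[:,None]*d
def w2px(K,E,p):
    q=(np.atleast_2d(p)-E[:3,3])@E[:3,:3]; q=q@K.T; return q[:,:2]/q[:,2:]
def snap(name,fn):
    T=T_tool(); im=viewer.snapshot(name)[:,:,::-1].copy(); cv2.imwrite(f'pics/{fn}.png',im); np.save(f'pics/{fn}.npy',T); return im,T
E
python3 - <<'E'
from h import *
K,E=cam('side')
for n,uv,z in [('bolts',(250,278),.014),('small',(299,280),.014),('hex',(241,312),.014),('large',(299,312),.022),('LB',(264,221),.016),('b1',(319,226),.008),('b2',(327,202),.008),('nut',(267,198),.018)]: print('side',n,px2w(K,E,uv,z).round(3))
K2,E2=cam('scene')
for n,uv,z in [('LB',(385,263),.016),('b1',(335,280),.008),('b2',(366,313),.008),('nut',(430,287),.018),('large',(265,214),.022),('small',(291,233),.014),('bolts',(323,221),.014),('hex',(296,206),.014)]: print('scene',n,px2w(K2,E2,uv,z).round(3))
a=cv2.imread('pics/scene0.png')[240:345,310:510]; b=cv2.imread('pics/side0.png')[180:345,200:400]
cv2.imwrite('pics/crop0.png',np.vstack([cv2.resize(a,(600,315),interpolation=2),np.zeros((1,600,3),np.uint8)]))
w=cv2.imread('pics/wrist0.png'); cv2.imwrite('pics/crop1.png',np.hstack([cv2.resize(a,(400,210),interpolation=2), cv2.resize(b[:105],(400,210),interpolation=2)]))
E
```

```text
side bolts [[0.606 0.174 0.014]]
side small [[0.505 0.172 0.014]]
side hex [[0.604 0.282 0.014]]
side large [[0.496 0.282 0.022]]
side LB [[ 0.612 -0.063  0.016]]
side b1 [[ 0.476 -0.066  0.008]]
side b2 [[ 0.462 -0.198  0.008]]
side nut [[ 0.622 -0.186  0.018]]
scene LB [[ 0.605 -0.07   0.016]]
scene b1 [[ 0.479 -0.06   0.008]]
scene b2 [[ 0.463 -0.186  0.008]]
scene nut [[ 0.62  -0.194  0.018]]
scene large [[0.492 0.273 0.022]]
scene small [[0.503 0.161 0.014]]
scene bolts [[0.607 0.177 0.014]]
scene hex [[0.595 0.29  0.014]]
```

View pics/crop1.png

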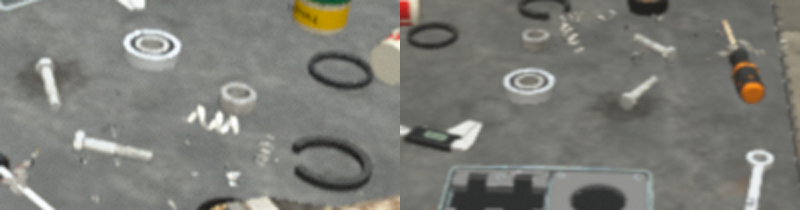

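Scene crop: bearing (152,45), steel nut (237,97), bolts (47,80) and (110,147), all with heads roughly toward +y. The nut is the plain steel hexagon ring, not the black rings. Scene and side estimates agree to about 1 cm. I'll move above the tray and look.

```bash
cat >>h.py <<'E'
def plan(p,yaw,T=None):
    T=T_tool() if T is None else T
    Rt=R.from_euler('xyz',[180,0,yaw],degrees=True).as_matrix()
    d=T[:3,:3].T@(np.array(p)-T[:3,3]); r=R.from_matrix(T[:3,:3].T@Rt).as_rotvec()
    print('move',np.r_[d,r].round(4).tolist())
E
python3 -c "
from h import *
plan([.55,.225,.22],-90)"
```

```text
move [0.4798, 0.324, -0.0148, 0.001, -0.0009, 1.328]
```

Request:
{"method": "carry_out", "body": {
  "rows": [
    [0.06,0.04,-0.015,0,0,0.166],
    [0.12,0.081,-0.015,0,0,0.332],
    [0.18,0.1215,-0.015,0,0,0.498],
    [0.24,0.162,-0.015,0,0,0.664],
    [0.3,0.2025,-0.015,0,0,0.83],
    [0.36,0.243,-0.015,0,0,0.996],
    [0.42,0.2835,-0.015,0,0,1.162],
    [0.48,0.324,-0.015,0,0,1.328]
  ]
}}

```text
clock: 1.15
tool_pos: [0.4974, 0.2833, 0.2205]
orientation: [-180.0, 0.0, -90.3]
force: [0.2, 1.3, -0.1]
opening: 0.0874
gripper_force: 0.0
```

Request:
{"method": "carry_out", "body": {
  "rows": [
    [0,0,0,0,0,0],
    [0,0,0,0,0,0]
  ]
}}

```text
clock: 1.4
tool_pos: [0.4964, 0.2847, 0.2202]
orientation: [180.0, -0.0, -90.0]
force: [0.2, 0.4, -0.4]
opening: 0.0878
gripper_force: 0.0
```

```bash
python3 -c "
from h import *
im,T=snap('wrist','w1');print(telemetry.get_obs()['joint_pos'],T[:3,3])"
```

```text
[ 4.94835921e+01  1.03798912e+01 -1.12761138e+01 -1.21998836e-02
 -6.83555201e+01 -4.94222861e+01] [0.49639944 0.28466589 0.22016264]
```

View pics/w1.png

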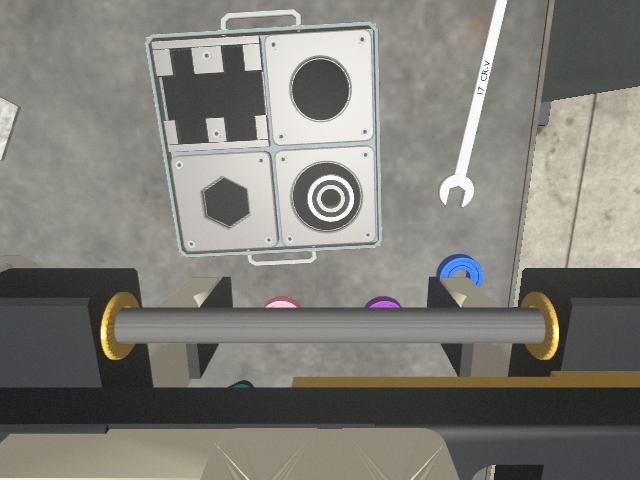

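Wrist view: bolt nest at (210,95), small recess (320,88), hex (225,202), large recess (327,196) with the small bearing (331,198). The bolt nest's central web is wider at the top, so its head end faces down, which is world +y.

```bash
python3 - <<'E'
from h import *
im=cv2.imread('pics/w1.png');T=np.load('pics/w1.npy');K,E=cam('wrist',T)
g=cv2.cvtColor(im,cv2.COLOR_BGR2GRAY)
C={}
for n,(u,v),z in [('small',(320,88),.014),('hex',(225,202),.014),('large',(327,196),.014)]:
    m=np.zeros_like(g);cv2.circle(m,(u,v),45,255,-1)
    b=((g<90)&(m>0)).astype(np.uint8)
    cs,_=cv2.findContours(b,0,2);c=max(cs,key=cv2.contourArea)
    w=px2w(K,E,c.reshape(-1,2),z)[:,:2].astype(np.float32)
    (x,y),r=cv2.minEnclosingCircle(w*1000);e=cv2.fitEllipse(w*1000); C[n]=np.array(e[0]);print(n,x,y,r,e)
m=np.zeros_like(g);cv2.circle(m,(331,198),33,255,-1)
cs,_=cv2.findContours(((g>130)&(m>0)).astype(np.uint8),0,2);c=max(cs,key=cv2.contourArea)
print('SB',cv2.fitEllipse((px2w(K,E,c.reshape(-1,2),.022)[:,:2]*1000).astype(np.float32)))
L,S,H=C['large'],C['small'],C['hex'];print('bolts',S+H-L,'d',L-S,H-L,np.degrees(np.arctan2(-(L-S)[0],(L-S)[1])),np.degrees(np.arctan2((H-L)[1],(H-L)[0])))
K,E=cam('side')
print(px2w(K,E,[(299,280),(299,305)],.014))
E
```

```text
small 504.79803466796875 171.67124938964844 26.976125717163086 ((505.0132141113281, 171.59718322753906), (52.42704772949219, 53.220924377441406), 169.0784149169922)
hex 602.3170166015625 279.6571044921875 24.416940689086914 ((602.0575561523438, 279.8690490722656), (44.380008697509766, 44.43616485595703), 40.20344543457031)
large 499.5848083496094 274.3995361328125 34.250938415527344 ((499.650634765625, 274.4231872558594), (66.86351776123047, 67.36263275146484), 177.0325927734375)
SB ((495.2132263183594, 274.67041015625), (46.6651611328125, 46.89312744140625), 59.14643096923828)
bolts [607.4201355  177.04304504] d [ -5.36257935 102.82600403] [102.40692139   5.44586182] 2.985383529765616 3.0440448703749907
[[0.50510359 0.17163645 0.014     ]
 [0.49811768 0.25201195 0.014     ]]
```

```bash
python3 -c "
from h import *
plan([.4952,.2747,.06],-87)
plan([.4952,.2747,.0175],-87)"
```

```text
move [0.0106, 0.0008, 0.1603, 0.0003, -0.0, -0.0514]
move [0.0106, 0.0008, 0.2028, 0.0003, -0.0, -0.0514]
```

Request:
{"method": "carry_out", "body": {
  "rows": [
    [0.0106,0.001,0.05,0,0,-0.052],
    [0.0106,0.001,0.1,0,0,-0.052],
    [0.0106,0.001,0.15,0,0,-0.052],
    [0.0106,0.001,0.17,0,0,-0.052],
    [0.0106,0.001,0.18,0,0,-0.052],
    [0.0106,0.001,0.19,0,0,-0.052],
    [0.0106,0.001,0.198,0,0,-0.052],
    [0.0106,0.001,0.2025,0,0,-0.052]
  ],
  "grip": 0.37
}}

```text
clock: 2.45
tool_pos: [0.4955, 0.2747, 0.018]
orientation: [-180.0, 0.0, -87.0]
force: [1.0, 0.4, -0.2]
opening: 0.0604
gripper_force: 0.0
```

Request:
{"method": "carry_out", "body": {
  "rows": [
    [0,0,0,0,0,0],
    [0,0,0,0,0,0],
    [0,0,0,0,0,0],
    [0,0,0,0,0,0],
    [0,0,0,0,0,0]
  ],
  "grip": -1
}}

```text
clock: 3.08
tool_pos: [0.4955, 0.2744, 0.0181]
orientation: [-180.0, 0.0, -87.0]
force: [0.8, 0.2, -1.3]
opening: 0.0152
gripper_force: 0.0
```

Request:
{"method": "carry_out", "body": {
  "rows": [
    [0,0,-0.03,0,0,0],
    [0,0,-0.06,0,0,0],
    [0,0,-0.09,0,0,0],
    [0,0,-0.09,0,0,0],
    [0,0,-0.09,0,0,0]
  ],
  "grip": 0.37
}}

```text
clock: 3.7
tool_pos: [0.4951, 0.2742, 0.1076]
orientation: [180.0, 0.0, -87.0]
force: [-0.5, -0.3, 0.5]
opening: 0.0579
gripper_force: 0.0
```

```bash
python3 -c "
from h import *
im,T=snap('wrist','w2');print(T[:3,3])"
```

```text
[0.49508783 0.27421989 0.10764978]
```

View pics/w2.png

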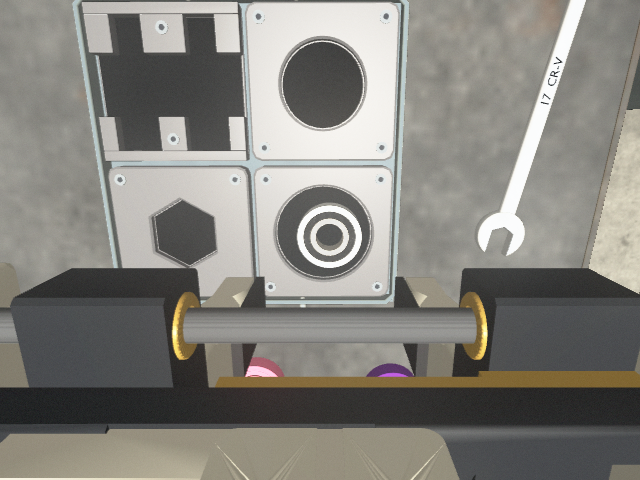

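The fingers closed on nothing: the bearing at (329,236) is unmoved and sits under the TCP, so they passed over its top. I'll grip lower, turned diagonally so the fingers stay clear of the tray walls.

```bash
python3 - <<'E'
from h import *
im=cv2.imread('pics/w2.png');T=np.load('pics/w2.npy');K,E=cam('wrist',T)
g=cv2.cvtColor(im,cv2.COLOR_BGR2GRAY)
m=np.zeros_like(g);cv2.circle(m,(329,236),38,255,-1)
cs,_=cv2.findContours(((g>130)&(m>0)).astype(np.uint8),0,2);c=max(cs,key=cv2.contourArea)
for z in (.022,.018): print('SB',cv2.fitEllipse((px2w(K,E,c.reshape(-1,2),z)[:,:2]*1000).astype(np.float32)))
print(telemetry.get_obs()['tool_pos'])
plan([.4952,.2747,.0175],-42)
E
```

```text
SB ((495.24957275390625, 274.22418212890625), (46.49674987792969, 48.464351654052734), 0.8437729477882385)
SB ((495.1959228515625, 275.2636413574219), (47.19580078125, 49.19295883178711), 0.8437654376029968)
[0.49489958 0.27399058 0.10718195]
move [-0.0008, -0.0004, 0.0897, 0.0013, -0.0002, -0.786]
```

Request:
{"method": "carry_out", "body": {
  "rows": [
    [0,0,0.01,0,0,-0.13],
    [0,0,0.025,0,0,-0.26],
    [0,0,0.04,0,0,-0.39],
    [0,0,0.055,0,0,-0.52],
    [0,0,0.07,0,0,-0.65],
    [-0.0008,0,0.08,0,0,-0.785],
    [-0.0008,0,0.087,0,0,-0.785],
    [-0.0008,0,0.09,0,0,-0.785]
  ],
  "grip": 0.4
}}

```text
clock: 4.75
tool_pos: [0.495, 0.2748, 0.0171]
orientation: [179.9, 0.0, -42.2]
force: [0.9, 0.1, 0.9]
opening: 0.0614
gripper_force: 0.0
```

Request:
{"method": "carry_out", "body": {
  "rows": [
    [0,0,0.001,0,0,0],
    [0,0,0.002,0,0,0],
    [0,0,0.003,0,0,0],
    [0,0,0.003,0,0,0]
  ]
}}

```text
clock: 5.25
tool_pos: [0.4954, 0.2752, 0.0151]
orientation: [-180.0, 0.0, -42.1]
force: [0.0, 0.7, 1.0]
opening: 0.0611
gripper_force: 0.0
```

Request:
{"method": "carry_out", "body": {
  "rows": [
    [0,0,0,0,0,0],
    [0,0,0,0,0,0],
    [0,0,0,0,0,0],
    [0,0,0,0,0,0]
  ],
  "grip": -1
}}

```text
clock: 5.75
tool_pos: [0.4954, 0.2752, 0.015]
orientation: [180.0, -0.0, -42.0]
force: [-0.8, 0.0, 0.6]
opening: 0.0268
gripper_force: 0.0
```

Request:
{"method": "carry_out", "body": {
  "rows": [
    [0,0,-0.01,0,0,0],
    [0,0,-0.01,0,0,0],
    [0,0,-0.01,0,0,0],
    [0,0,-0.01,0,0,0],
    [0,0,-0.01,0,0,0],
    [0,0,-0.01,0,0,0]
  ],
  "grip": 0.4
}}

```text
clock: 6.5
tool_pos: [0.4953, 0.2751, 0.0248]
orientation: [180.0, 0.0, -42.0]
force: [-0.2, -0.4, -0.1]
opening: 0.0612
gripper_force: 0.0
```

Request:
{"method": "carry_out", "body": {
  "rows": [
    [0,0,0.004,0,0,0],
    [0,0,0.008,0,0,0],
    [0,0,0.011,0,0,0],
    [0,0,0.012,0,0,0]
  ]
}}

```text
clock: 7.0
tool_pos: [0.4952, 0.2751, 0.0126]
orientation: [180.0, 0.0, -42.0]
force: [1.0, -0.0, -1.1]
opening: 0.0614
gripper_force: 0.0
```

Request:
{"method": "carry_out", "body": {
  "rows": [
    [0,0,0.001,0,0,0],
    [0,0,0.002,0,0,0],
    [0,0,0.002,0,0,0]
  ]
}}

```text
clock: 7.38
tool_pos: [0.4954, 0.2752, 0.011]
orientation: [-180.0, 0.0, -42.0]
force: [-0.3, 0.1, -0.7]
opening: 0.0613
gripper_force: 0.0
```

Request:
{"method": "carry_out", "body": {
  "rows": [
    [0,0,0.001,0,0,0],
    [0,0,0.002,0,0,0],
    [0,0,0.002,0,0,0]
  ]
}}

```text
clock: 7.75
tool_pos: [0.4953, 0.2751, 0.0088]
orientation: [180.0, -0.0, -42.0]
force: [0.7, -0.6, 0.6]
opening: 0.0615
gripper_force: 0.0
```

```bash
python3 - <<'E'
from h import *
o=telemetry.get_obs();print(o['tool_pos'],o['force'],o['joint_pos'])
K,E=cam('side');im,T=snap('side','s3')
print(w2px(K,E,o['tool_pos']))
cv2.imwrite('pics/s3c.png',cv2.resize(im[230:360,200:360],(800,650),interpolation=2)[:600])
E
```

```text
[0.49531342 0.27514804 0.00884406] [ 0.71374956 -0.62252128  0.61938495] [ 4.88382752e+01  2.21590335e+01 -2.64839158e+01  6.36856404e-05
 -4.13684011e+01 -8.80477418e-01]
[[299.40525205 315.07170736]]
```

View pics/s3c.png

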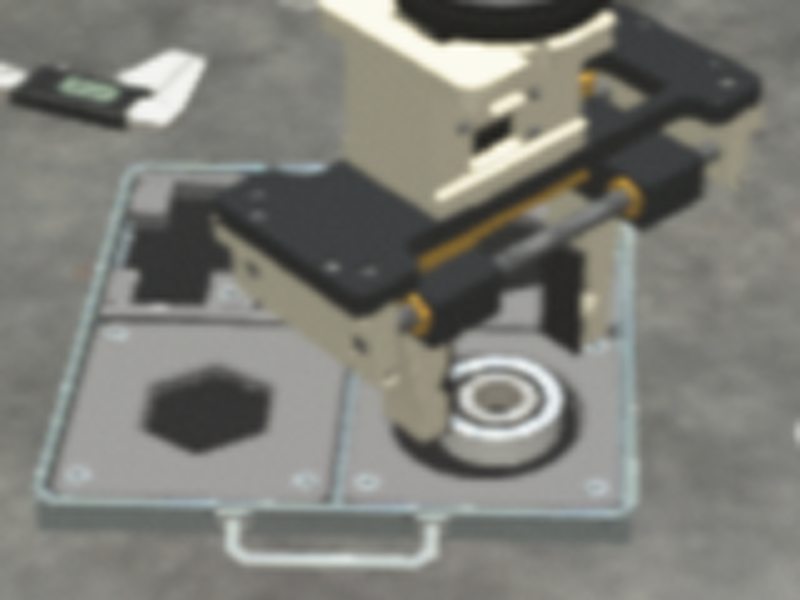

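The side crop shows the left tip at (425,440) and the right at (580,350), still above the bearing's top. So the real fingertips sit well behind the stated TCP. I'll find the offset by touch, carefully.

Request:
{"method": "carry_out", "body": {
  "rows": [
    [0,0,0.001,0,0,0],
    [0,0,0.002,0,0,0],
    [0,0,0.003,0,0,0],
    [0,0,0.003,0,0,0]
  ]
}}

```text
clock: 8.3
tool_pos: [0.4953, 0.2751, 0.0059]
orientation: [180.0, 0.0, -42.0]
force: [0.5, 0.3, -0.8]
opening: 0.0617
gripper_force: 0.0
```

Request:
{"method": "carry_out", "body": {
  "rows": [
    [0,0,0.001,0,0,0],
    [0,0,0.002,0,0,0],
    [0,0,0.003,0,0,0],
    [0,0,0.003,0,0,0]
  ]
}}

```text
clock: 8.8
tool_pos: [0.4953, 0.2752, 0.0029]
orientation: [180.0, 0.0, -42.0]
force: [-1.4, 0.1, -0.2]
opening: 0.0613
gripper_force: 0.0
```

Request:
{"method": "carry_out", "body": {
  "rows": [
    [0,0,0,0,0,0],
    [0,0,0,0,0,0],
    [0,0,0,0,0,0],
    [0,0,0,0,0,0]
  ],
  "grip": -1
}}

```text
clock: 9.3
tool_pos: [0.4954, 0.2752, 0.003]
orientation: [-180.0, -0.0, -42.0]
force: [0.2, -0.2, 0.1]
opening: 0.0267
gripper_force: 0.0
```

Request:
{"method": "carry_out", "body": {
  "rows": [
    [0,0,-0.001,0,0,0],
    [0,0,-0.001,0,0,0],
    [0,0,-0.001,0,0,0],
    [0,0,-0.001,0,0,0],
    [0,0,0.001,0,0,0],
    [0,0,0.003,0,0,0],
    [0,0,0.004,0,0,0],
    [0,0,0.004,0,0,0]
  ],
  "grip": 0.4
}}

```text
clock: 10.3
tool_pos: [0.4953, 0.2751, -0.0012]
orientation: [180.0, -0.0, -42.0]
force: [0.7, 0.1, -0.1]
opening: 0.0613
gripper_force: 0.0
```

Request:
{"method": "carry_out", "body": {
  "rows": [
    [0,0,0.001,0,0,0],
    [0,0,0.002,0,0,0],
    [0,0,0.003,0,0,0],
    [0,0,0.003,0,0,0]
  ]
}}

```text
clock: 10.8
tool_pos: [0.4953, 0.2751, -0.0041]
orientation: [180.0, 0.0, -42.0]
force: [0.7, -0.1, 0.1]
opening: 0.0613
gripper_force: 0.0
```

Request:
{"method": "carry_out", "body": {
  "rows": [
    [0,0,0,0,0,0],
    [0,0,0,0,0,0],
    [0,0,0,0,0,0],
    [0,0,0,0,0,0]
  ],
  "grip": -1
}}

```text
clock: 11.3
tool_pos: [0.4954, 0.2752, -0.004]
orientation: [-180.0, -0.0, -42.0]
force: [-0.1, 0.1, -0.0]
opening: 0.0448
gripper_force: 30.0
```

Request:
{"method": "carry_out", "body": {
  "rows": [
    [0,0,0,0,0,0],
    [0,0,0,0,0,0],
    [0,0,0,0,0,0],
    [0,0,0.001,0,0,0],
    [0,0,0.002,0,0,0],
    [0,0,0.0025,0,0,0],
    [0,0,0.0025,0,0,0]
  ],
  "grip": 0.4
}}

```text
clock: 12.18
tool_pos: [0.4953, 0.2752, -0.0066]
orientation: [180.0, 0.0, -42.0]
force: [0.1, 0.8, -1.0]
opening: 0.0613
gripper_force: 0.0
```

Request:
{"method": "carry_out", "body": {
  "rows": [
    [0,0,0,0,0,0],
    [0,0,0,0,0,0],
    [0,0,0,0,0,0],
    [0,0,0,0,0,0]
  ],
  "grip": -1
}}

```text
clock: 12.68
tool_pos: [0.4954, 0.2752, -0.0065]
orientation: [-180.0, -0.0, -42.0]
force: [0.2, 0.3, -1.2]
opening: 0.0448
gripper_force: 30.0
```

Request:
{"method": "carry_out", "body": {
  "rows": [
    [0,0,-0.005,0,0,0],
    [0,0,-0.015,0,0,0],
    [0,0,-0.03,0,0,0],
    [0,0,-0.05,0,0,0],
    [0,0,-0.07,0,0,0],
    [0,0,-0.08,0,0,0]
  ]
}}

```text
clock: 13.42
tool_pos: [0.496, 0.2758, 0.0756]
orientation: [-179.8, -0.0, -42.0]
force: [-0.4, 0.2, -1.6]
opening: 0.045
gripper_force: 30.0
```

```bash
python3 - <<'E'
from h import *
o=telemetry.get_obs();print(o['tool_pos'],o['opening'],o['gripper_force'])
im,T=snap('side','s4');im2,T=snap('wrist','w4')
cv2.imwrite('pics/s4c.png',np.hstack([cv2.resize(im[200:360,220:380],(400,400),interpolation=2),cv2.resize(im2[160:360,230:430],(400,400),interpolation=2)]))
plan([.5051,.1710,.08],-42)
E
```

```text
[0.49596098 0.27579819 0.07558825] 0.045010496679993496 29.99045144766569
move [0.077, 0.0717, -0.0051, -0.0028, -0.0001, -0.0007]
```

View pics/s4c.png

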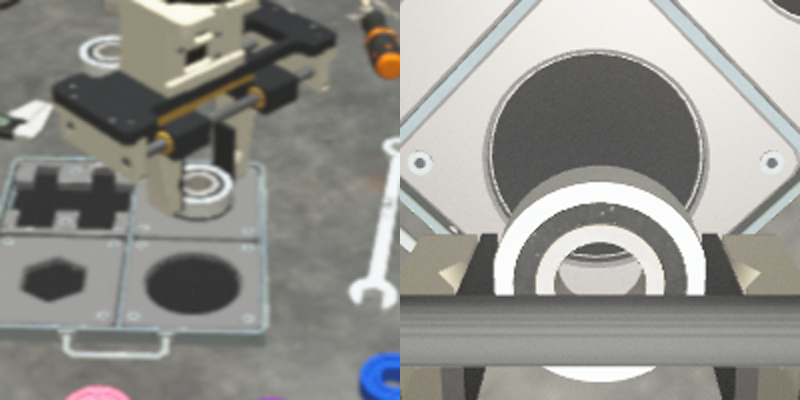

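Bearing held level between the pads. Measuring from the grip, its underside is at TCP z + 14.5 mm. I'll set it down at the same TCP height in the small recess.

Request:
{"method": "carry_out", "body": {
  "rows": [
    [0.013,0.012,0,0,0,0],
    [0.03,0.028,0,0,0,0],
    [0.047,0.044,0,0,0,0],
    [0.064,0.06,0,0,0,0],
    [0.073,0.068,0,0,0,0],
    [0.077,0.0717,0,0,0,0],
    [0.077,0.0717,0,0,0,0]
  ]
}}

```text
clock: 14.4
tool_pos: [0.5047, 0.1703, 0.0735]
orientation: [-180.0, -0.0, -42.1]
force: [1.1, 0.8, -0.7]
opening: 0.0451
gripper_force: 30.0
```

```bash
python3 - <<'E'
from h import *
plan([.5051,.1710,-.006],-42)
E
```

```text
move [-0.0002, -0.0008, 0.0795, -0.0003, -0.0, -0.0012]
```

Request:
{"method": "carry_out", "body": {
  "rows": [
    [0,-0.0006,0.02,0,0,0],
    [0,-0.0006,0.04,0,0,0],
    [0,-0.0006,0.055,0,0,0],
    [0,-0.0006,0.065,0,0,0],
    [0,-0.0006,0.072,0,0,0],
    [0,-0.0006,0.076,0,0,0],
    [0,-0.0006,0.079,0,0,0],
    [0,-0.0006,0.079,0,0,0]
  ]
}}

```text
clock: 15.4
tool_pos: [0.505, 0.1709, -0.0055]
orientation: [-180.0, -0.0, -42.0]
force: [0.9, 0.4, -0.8]
opening: 0.0447
gripper_force: 30.0
```

Request:
{"method": "carry_out", "body": {
  "rows": [
    [0,0,0,0,0,0],
    [0,0,0,0,0,0],
    [0,0,0,0,0,0],
    [0,0,-0.01,0,0,0],
    [0,0,-0.03,0,0,0],
    [0,0,-0.06,0,0,0],
    [0,0,-0.1,0,0,0],
    [0,0,-0.15,0,0,0]
  ],
  "grip": 0.4
}}

```text
clock: 16.4
tool_pos: [0.5044, 0.1704, 0.1459]
orientation: [179.9, 0.0, -42.0]
force: [0.3, 1.1, 0.7]
opening: 0.0614
gripper_force: 0.0
```

```bash
python3 - <<'E'
from h import *
plan([.575,-.08,.17],-90)
E
```

```text
move [0.2201, 0.1387, -0.024, 0.0011, -0.0002, 0.837]
```

Request:
{"method": "carry_out", "body": {
  "rows": [
    [0.03,0.019,-0.024,0,0,0.12],
    [0.06,0.038,-0.024,0,0,0.24],
    [0.09,0.057,-0.024,0,0,0.36],
    [0.12,0.076,-0.024,0,0,0.48],
    [0.15,0.095,-0.024,0,0,0.6],
    [0.18,0.114,-0.024,0,0,0.72],
    [0.21,0.133,-0.024,0,0,0.837],
    [0.22,0.139,-0.024,0,0,0.837]
  ],
  "grip": 1
}}

```text
clock: 17.4
tool_pos: [0.5754, -0.0814, 0.169]
orientation: [-180.0, -0.0, -90.1]
force: [0.4, 0.6, 0.4]
opening: 0.0876
gripper_force: 0.0
```

Request:
{"method": "carry_out", "body": {
  "rows": [
    [0,0,0,0,0,0],
    [0,0,0,0,0,0],
    [0,0,0,0,0,0]
  ]
}}

```text
clock: 17.77
tool_pos: [0.5751, -0.0788, 0.1687]
orientation: [-180.0, 0.0, -89.9]
force: [0.1, -0.9, 0.2]
opening: 0.0876
gripper_force: 0.0
```

```bash
python3 - <<'E'
from h import *
im,T=snap('wrist','w5');print(T[:3,3]); snap('side','s5')
E
```

```text
[ 0.57512763 -0.07884407  0.16868933]
```

View pics/w5.png

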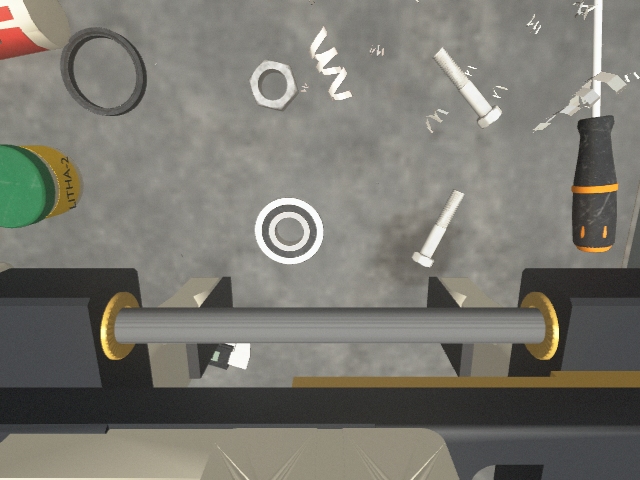

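Wrist view: large bearing (289,231), nut (272,86), bolt A head (424,261) to tip (459,193), bolt B head (488,117) to tip (440,52). The black ring at (103,70) is the circlip and the white coils are swarf.

```bash
python3 - <<'E'
from h import *
im=cv2.imread('pics/w5.png');T=np.load('pics/w5.npy');K,E=cam('wrist',T)
g=cv2.cvtColor(im,cv2.COLOR_BGR2GRAY)
def con(c,r,th):
    m=np.zeros_like(g);cv2.circle(m,c,r,255,-1)
    cs,_=cv2.findContours(((g>th)&(m>0)).astype(np.uint8),0,2);return max(cs,key=cv2.contourArea).reshape(-1,2)
f=lambda c,z:(px2w(K,E,c,z)[:,:2]*1000).astype(np.float32)
print('LB',cv2.fitEllipse(f(con((289,231),40,170),.016)))
n=f(con((272,86),29,125),.018);print('nut',cv2.fitEllipse(n),cv2.minAreaRect(n))
h=cv2.convexHull(n).reshape(-1,2)
# width per direction -> min = across flats
a=np.arange(0,180,2);w=[np.ptp(h@[np.cos(np.radians(t)),np.sin(np.radians(t))]) for t in a];print(dict(zip(a.tolist(),np.round(w).astype(int).tolist())))
for nme,c in (('A',(441,228)),('B',(466,86))):
    k=con(c,52,165);w=f(k,.010);r=cv2.minAreaRect(w);b=cv2.boxPoints(r);print(nme,r)
for nme,h_,t in (('A',(424,261),(459,193)),('B',(488,117),(440,52))):
    H,Tp=px2w(K,E,[h_,t],.010)[:,:2];d=H-Tp;print(nme,H,Tp,(H+Tp)/2,np.linalg.norm(d),'ang from +y',np.degrees(np.arctan2(-d[0],d[1])))
E
```

```text
LB ((611.8264770507812, -65.71376037597656), (61.33744430541992, 61.56044387817383), 110.72517395019531)
nut ((622.1533203125, -187.79934692382812), (43.21807098388672, 46.48680114746094), 100.07341766357422) ((621.9760131835938, -187.94598388671875), (46.91598129272461, 43.63087463378906), 25.19631004333496)
{0: 47, 2: 47, 4: 47, 6: 47, 8: 47, 10: 47, 12: 47, 14: 47, 16: 47, 18: 47, 20: 47, 22: 47, 24: 47, 26: 47, 28: 47, 30: 47, 32: 47, 34: 47, 36: 47, 38: 47, 40: 47, 42: 47, 44: 47, 46: 47, 48: 46, 50: 46, 52: 46, 54: 46, 56: 46, 58: 46, 60: 45, 62: 45, 64: 45, 66: 45, 68: 45, 70: 45, 72: 45, 74: 45, 76: 45, 78: 45, 80: 44, 82: 44, 84: 44, 86: 44, 88: 44, 90: 44, 92: 44, 94: 44, 96: 44, 98: 44, 100: 44, 102: 44, 104: 44, 106: 44, 108: 44, 110: 44, 112: 44, 114: 44, 116: 44, 118: 44, 120: 44, 122: 44, 124: 44, 126: 44, 128: 45, 130: 45, 132: 45, 134: 45, 136: 45, 138: 45, 140: 45, 142: 45, 144: 45, 146: 45, 148: 45, 150: 45, 152: 46, 154: 46, 156: 46, 158: 46, 160: 46, 162: 46, 164: 46, 166: 47, 168: 47, 170: 47, 172: 47, 174: 47, 176: 47, 178: 47}
A ((475.36920166015625, -67.50233459472656), (75.1734390258789, 20.001893997192383), 68.057373046875)
B ((461.2534484863281, -187.7389373779297), (20.340438842773438, 75.95909118652344), 45.34617614746094)
A [ 0.48587634 -0.03566333] [ 0.45872221 -0.0998663 ] [ 0.47229927 -0.06776482] 0.06970917412977166 ang from +y -22.92553996264065
B [ 0.43983946 -0.16490285] [ 0.48468997 -0.21553281] [ 0.46226472 -0.19021783] 0.06763845926988281 ang from +y 41.536101495269406
```

```bash
python3 - <<'E'
from h import *
plan([.6118,-.0657,-.013],-87)
E
```

```text
move [-0.0132, -0.0366, 0.1816, -0.0002, 0.0001, -0.051]
```

Request:
{"method": "carry_out", "body": {
  "rows": [
    [-0.0132,-0.0366,0.03,0,0,-0.05],
    [-0.0132,-0.0366,0.08,0,0,-0.05],
    [-0.0132,-0.0366,0.12,0,0,-0.05],
    [-0.0132,-0.0366,0.15,0,0,-0.05],
    [-0.0132,-0.0366,0.165,0,0,-0.05],
    [-0.0132,-0.0366,0.175,0,0,-0.05],
    [-0.0132,-0.0366,0.1816,0,0,-0.05],
    [-0.0132,-0.0366,0.1816,0,0,-0.05]
  ],
  "grip": 1
}}

```text
clock: 18.88
tool_pos: [0.6121, -0.0665, -0.0128]
orientation: [-180.0, 0.0, -87.1]
force: [-0.1, 0.4, 0.2]
opening: 0.0875
gripper_force: 0.0
```

Request:
{"method": "carry_out", "body": {
  "rows": [
    [0,0,0,0,0,0],
    [0,0,0,0,0,0],
    [0,0,0,0,0,0],
    [0,0,0,0,0,0]
  ],
  "grip": -1
}}

```text
clock: 19.38
tool_pos: [0.612, -0.0665, -0.0128]
orientation: [-180.0, -0.0, -87.1]
force: [-0.7, 0.6, 3.5]
opening: 0.0597
gripper_force: 30.0
```

Request:
{"method": "carry_out", "body": {
  "rows": [
    [0,0,-0.005,0,0,0],
    [0,0,-0.015,0,0,0],
    [0,0,-0.03,0,0,0],
    [0,0,-0.05,0,0,0],
    [0,0,-0.07,0,0,0],
    [0,0,-0.08,0,0,0]
  ]
}}

```text
clock: 20.12
tool_pos: [0.6127, -0.0664, 0.069]
orientation: [-179.8, 0.0, -87.1]
force: [0.0, -0.1, -0.8]
opening: 0.0596
gripper_force: 29.9
```

```bash
python3 - <<'E'
from h import *
plan([.4997,.2752,.08],-42)
E
```

```text
move [-0.3468, 0.0957, -0.0111, -0.0026, -0.0008, -0.7876]
```

Request:
{"method": "carry_out", "body": {
  "rows": [
    [-0.02,0.005,-0.01,0,0,0],
    [-0.06,0.016,-0.011,0,0,-0.1],
    [-0.11,0.03,-0.011,0,0,-0.25],
    [-0.16,0.044,-0.011,0,0,-0.4],
    [-0.21,0.058,-0.011,0,0,-0.55],
    [-0.26,0.072,-0.011,0,0,-0.7],
    [-0.31,0.0855,-0.011,0,0,-0.787],
    [-0.335,0.0925,-0.011,0,0,-0.787]
  ]
}}

```text
clock: 21.12
tool_pos: [0.5011, 0.2662, 0.078]
orientation: [-180.0, 0.0, -41.8]
force: [1.3, -0.1, -2.1]
opening: 0.0597
gripper_force: 29.9
```

Request:
{"method": "carry_out", "body": {
  "rows": [
    [0,0,0,0,0,0],
    [0,0,0,0,0,0],
    [0,0,0,0,0,0]
  ]
}}

```text
clock: 21.5
tool_pos: [0.5027, 0.2627, 0.0778]
orientation: [180.0, 0.0, -42.1]
force: [0.2, -0.1, -1.3]
opening: 0.0596
gripper_force: 29.9
```

```bash
python3 - <<'E'
from h import *
o=telemetry.get_obs();print(o['tool_pos'])
plan([.4997,.2747,-.0055],-42)
im,T=snap('wrist','w6')
cv2.imwrite('pics/w6c.png',im[0:420,90:560])
E
```

```text
[0.50267422 0.26266922 0.07784704]
move [-0.0103, -0.007, 0.0833, 0.0003, 0.0001, -0.0017]
```

View pics/w6c.png

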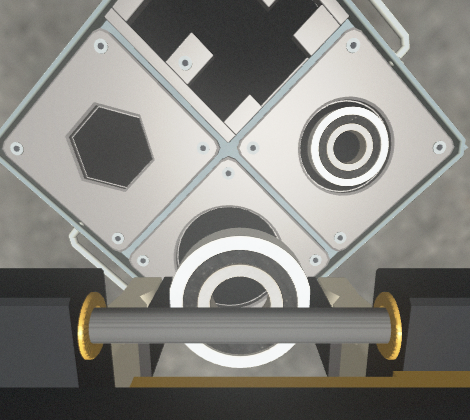

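Small bearing sits well in its recess at (349,147). The large bearing is held level; lowering it now.

Request:
{"method": "carry_out", "body": {
  "rows": [
    [-0.0103,-0.007,0.01,0,0,0],
    [-0.0103,-0.007,0.03,0,0,0],
    [-0.0103,-0.007,0.05,0,0,0],
    [-0.0103,-0.007,0.065,0,0,0],
    [-0.0103,-0.007,0.074,0,0,0],
    [-0.0103,-0.007,0.08,0,0,0],
    [-0.0103,-0.007,0.082,0,0,0],
    [-0.0103,-0.007,0.082,0,0,0]
  ]
}}

```text
clock: 22.55
tool_pos: [0.4999, 0.2757, -0.0039]
orientation: [-180.0, -0.0, -42.0]
force: [-0.1, -0.5, -0.4]
opening: 0.0598
gripper_force: 29.9
```

Request:
{"method": "carry_out", "body": {
  "rows": [
    [0,0,0,0,0,0],
    [0,0,0,0,0,0],
    [0,0,0,0,0,0],
    [0,0,-0.01,0,0,0],
    [0,0,-0.03,0,0,0],
    [0,0,-0.06,0,0,0],
    [0,0,-0.1,0,0,0],
    [0,0,-0.14,0,0,0]
  ],
  "grip": 0.6
}}

```text
clock: 23.55
tool_pos: [0.4997, 0.2754, 0.1379]
orientation: [-180.0, -0.0, -42.0]
force: [0.3, 0.1, -0.1]
opening: 0.0699
gripper_force: 0.0
```

```bash
python3 - <<'E'
from h import *
snap('wrist','w7')
plan([.622,-.17,.1],-90)
E
```

```text
move [0.3879, 0.2527, 0.0425, -0.0085, 0.0015, 0.8383]
```

Request:
{"method": "carry_out", "body": {
  "rows": [
    [0.045,0.029,0,0,0,0.1],
    [0.09,0.058,0,0,0,0.2],
    [0.135,0.088,0,0,0,0.31],
    [0.18,0.117,0,0,0,0.42],
    [0.225,0.146,0,0,0,0.53],
    [0.27,0.176,0,0,0,0.64],
    [0.315,0.205,0,0,0,0.75],
    [0.36,0.235,0.01,0,0,0.838]
  ],
  "grip": 1
}}

```text
clock: 24.6
tool_pos: [0.6108, -0.1419, 0.1273]
orientation: [-179.8, -0.0, -90.2]
force: [0.4, 0.1, 0.2]
opening: 0.0873
gripper_force: 0.0
```

Request:
{"method": "carry_out", "body": {
  "rows": [
    [0,0,0,0,0,0],
    [0,0,0,0,0,0],
    [0,0,0,0,0,0]
  ]
}}

```text
clock: 24.98
tool_pos: [0.6098, -0.1391, 0.1265]
orientation: [-180.0, 0.0, -90.0]
force: [-0.8, 0.3, -0.7]
opening: 0.0877
gripper_force: 0.0
```

```bash
python3 - <<'E'
from h import *
im,T=snap('wrist','w8');K,E=cam('wrist',T);print(T[:3,3],w2px(K,E,[.622,-.188,.018]))
u,v=w2px(K,E,[.622,-.188,.018])[0].astype(int)
cv2.imwrite('pics/w8c.png',cv2.resize(im[max(v-60,0):v+60,u-60:u+60],(480,480)))
E
```

```text
[ 0.6098396  -0.13913762  0.12646088] [[313.10175161 165.25069765]]
```

View pics/w8c.png

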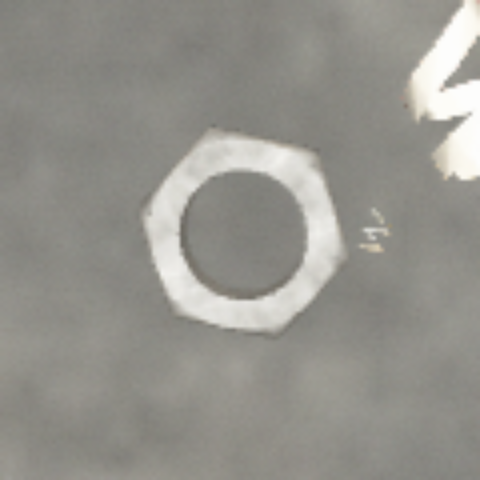

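Nut crop: hexagon centred at (246,233), which is full-picture (314.5,163), corners about 11° off the image horizontal. Flats lie across yaw ≈ -71°.

```bash
python3 - <<'E'
from h import *
K,E=cam('wrist',np.load('pics/w8.npy'));p=px2w(K,E,(314.5,163.2),.018)[0];print(p)
plan([p[0],p[1],-.013],-71.4)
E
```

```text
[ 0.62093714 -0.18951211  0.018     ]
move [0.0505, -0.0109, 0.1395, -0.0008, -0.0, -0.3239]
```

Request:
{"method": "carry_out", "body": {
  "rows": [
    [0.025,-0.006,0.02,0,0,-0.12],
    [0.0505,-0.011,0.04,0,0,-0.24],
    [0.0505,-0.011,0.07,0,0,-0.324],
    [0.0505,-0.011,0.1,0,0,-0.324],
    [0.0505,-0.011,0.12,0,0,-0.324],
    [0.0505,-0.011,0.132,0,0,-0.324],
    [0.0505,-0.011,0.1395,0,0,-0.324],
    [0.0505,-0.011,0.1395,0,0,-0.324]
  ],
  "grip": 0.6
}}

```text
clock: 26.02
tool_pos: [0.6208, -0.1903, -0.0135]
orientation: [180.0, -0.0, -71.5]
force: [-0.1, -0.5, 0.1]
opening: 0.0704
gripper_force: 0.0
```

Request:
{"method": "carry_out", "body": {
  "rows": [
    [0,0,0,0,0,0],
    [0,0,0,0,0,0],
    [0,0,0,0,0,0],
    [0,0,0,0,0,0],
    [0,0,0,0,0,0]
  ],
  "grip": -1
}}

```text
clock: 26.65
tool_pos: [0.6209, -0.1906, -0.0134]
orientation: [-180.0, -0.0, -71.5]
force: [-0.3, 0.1, 2.4]
opening: 0.0348
gripper_force: 30.0
```

Request:
{"method": "carry_out", "body": {
  "rows": [
    [0,0,-0.005,0,0,0],
    [0,0,-0.015,0,0,0],
    [0,0,-0.03,0,0,0],
    [0,0,-0.05,0,0,0],
    [0,0,-0.07,0,0,0],
    [0,0,-0.08,0,0,0]
  ]
}}

```text
clock: 27.4
tool_pos: [0.6216, -0.1907, 0.0686]
orientation: [-179.9, -0.1, -71.5]
force: [0.8, -0.8, -1.3]
opening: 0.0348
gripper_force: 30.0
```

```bash
python3 - <<'E'
from h import *
plan([.6034,.2807,.08],-72)
E
```

```text
move [-0.4527, -0.1325, -0.0115, -0.0025, -0.001, 0.009]
```

Request:
{"method": "carry_out", "body": {
  "rows": [
    [-0.02,-0.006,-0.011,0,0,0],
    [-0.07,-0.0205,-0.011,0,0,0],
    [-0.12,-0.035,-0.011,0,0,0],
    [-0.17,-0.05,-0.011,0,0,0],
    [-0.22,-0.0645,-0.011,0,0,0],
    [-0.27,-0.079,-0.011,0,0,0],
    [-0.32,-0.0935,-0.011,0,0,0],
    [-0.37,-0.108,-0.011,0,0,0]
  ]
}}

```text
clock: 28.4
tool_pos: [0.6047, 0.197, 0.0776]
orientation: [180.0, 0.0, -71.5]
force: [0.5, -0.1, -1.5]
opening: 0.0352
gripper_force: 30.0
```

```bash
python3 - <<'E'
from h import *
plan([.6034,.2807,.08],-72)
E
```

```text
move [-0.0798, -0.0254, -0.0024, 0.0002, 0.0, 0.0094]
```

Request:
{"method": "carry_out", "body": {
  "rows": [
    [-0.03,-0.01,0,0,0,0],
    [-0.06,-0.02,0,0,0,0],
    [-0.078,-0.0254,0,0,0,0],
    [-0.078,-0.0254,0,0,0,0],
    [-0.078,-0.0254,0,0,0,0]
  ]
}}

```text
clock: 29.02
tool_pos: [0.6046, 0.276, 0.0772]
orientation: [180.0, -0.0, -71.5]
force: [0.1, -0.5, -0.8]
opening: 0.0349
gripper_force: 30.0
```

```bash
python3 - <<'E'
from h import *
plan([.6034,.2807,-.005],-72)
E
```

```text
move [-0.0049, -0.0004, 0.0822, 0.0007, -0.0002, 0.0085]
```

Request:
{"method": "carry_out", "body": {
  "rows": [
    [-0.004,0,0.015,0,0,0],
    [-0.004,0,0.035,0,0,0],
    [-0.004,0,0.055,0,0,0],
    [-0.004,0,0.068,0,0,0],
    [-0.004,0,0.076,0,0,0],
    [-0.004,0,0.08,0,0,0],
    [-0.004,0,0.082,0,0,0],
    [-0.004,0,0.082,0,0,0]
  ]
}}

```text
clock: 30.02
tool_pos: [0.6039, 0.2806, -0.0043]
orientation: [-180.0, 0.0, -71.5]
force: [-0.5, -0.3, -1.0]
opening: 0.035
gripper_force: 30.0
```

Request:
{"method": "carry_out", "body": {
  "rows": [
    [0,0,0,0,0,0],
    [0,0,0,0,0,0],
    [0,0,0,0,0,0],
    [0,0,-0.01,0,0,0],
    [0,0,-0.03,0,0,0],
    [0,0,-0.06,0,0,0],
    [0,0,-0.1,0,0,0],
    [0,0,-0.14,0,0,0]
  ],
  "grip": 0.15
}}

```text
clock: 31.02
tool_pos: [0.6037, 0.2803, 0.1374]
orientation: [-180.0, 0.0, -71.5]
force: [-0.4, 0.0, -0.3]
opening: 0.0503
gripper_force: 0.0
```

```bash
python3 - <<'E'
from h import *
plan([.473,-.068,.1],-113)
E
```

```text
move [0.2888, 0.2346, 0.0373, -0.0005, 0.0002, 0.7246]
```

Request:
{"method": "carry_out", "body": {
  "rows": [
    [0.036,0.029,0,0,0,0.09],
    [0.072,0.058,0,0,0,0.18],
    [0.108,0.088,0,0,0,0.27],
    [0.144,0.117,0,0,0,0.36],
    [0.18,0.146,0,0,0,0.45],
    [0.216,0.176,0,0,0,0.54],
    [0.252,0.205,0,0,0,0.63],
    [0.282,0.229,0.03,0,0,0.725]
  ],
  "grip": 1
}}

```text
clock: 32.02
tool_pos: [0.4774, -0.0608, 0.1079]
orientation: [-179.7, 0.2, -113.2]
force: [0.4, 0.5, 0.4]
opening: 0.0877
gripper_force: 0.0
```

Request:
{"method": "carry_out", "body": {
  "rows": [
    [0,0,0,0,0,0],
    [0,0,0,0,0,0],
    [0,0,0,0,0,0]
  ]
}}

```text
clock: 32.4
tool_pos: [0.4771, -0.059, 0.1062]
orientation: [-179.9, 0.0, -113.0]
force: [-0.2, 0.2, -0.2]
opening: 0.0877
gripper_force: 0.0
```

```bash
cat >bolt.py <<'E'
from h import *
import sys
def run(fn,guess,zc=.010):
    im,T=snap('wrist',fn);K,E=cam('wrist',T);print(T[:3,3])
    g=cv2.cvtColor(im,cv2.COLOR_BGR2GRAY);c=w2px(K,E,guess)[0].astype(int);print(c)
    m=np.zeros_like(g);cv2.circle(m,tuple(int(x) for x in c),95,255,-1)
    b=((g>165)&(m>0)).astype(np.uint8);cs,_=cv2.findContours(b,0,2)
    k=max(cs,key=lambda q:cv2.contourArea(q)).reshape(-1,2)
    mm=np.zeros_like(g);cv2.drawContours(mm,[k.reshape(-1,1,2)],-1,255,-1)
    v,u=np.nonzero(mm);w=px2w(K,E,np.c_[u,v],zc)[:,:2]*1000
    mu=w.mean(0);d=np.linalg.svd(w-mu,full_matrices=False)[2][0];d=d*np.sign(d[1])
    for _ in range(3):
        s=(w-mu)@d;n=np.array([-d[1],d[0]]);lo,hi=np.percentile(s,[.5,99.5])
        q=(s>lo+6)&(s<hi-16); a=np.polyfit(s[q],((w-mu)@n)[q],1); base=mu+a[1]*n; d=d+a[0]*n; d/=np.linalg.norm(d); mu=base
    s=(w-mu)@d;print('len',np.ptp(s),'mid',mu+d*(s.min()+s.max())/2,'ang',np.degrees(np.arctan2(-d[0],d[1])), 'width', [np.ptp((w-mu)[(s>t-2)&(s<t+2)]@np.array([-d[1],d[0]])).round(1) for t in np.linspace(s.min()+4,s.max()-4,6)])
E
python3 -c "
from bolt import *
run('w9',[.473,-.068,.01])"
```

```text
[ 0.47707087 -0.05902873  0.1062137 ]
[329 219]
len 66.17114836481835 mid [472.35349659 -70.88541139] ang -25.15196063567589 width [np.float64(10.2), np.float64(9.6), np.float64(10.4), np.float64(11.3), np.float64(10.7), np.float64(11.4)]
```

```bash
python3 -c "
from h import *
plan([.4742,-.0674,-.016],-115)
im=cv2.imread('pics/w9.png')[120:300,240:420];cv2.imwrite('pics/w9c.png',cv2.resize(im,(540,540)))"
```

```text
move [0.0089, -0.0006, 0.1221, -0.0012, 0.0008, 0.0358]
```

View pics/w9c.png

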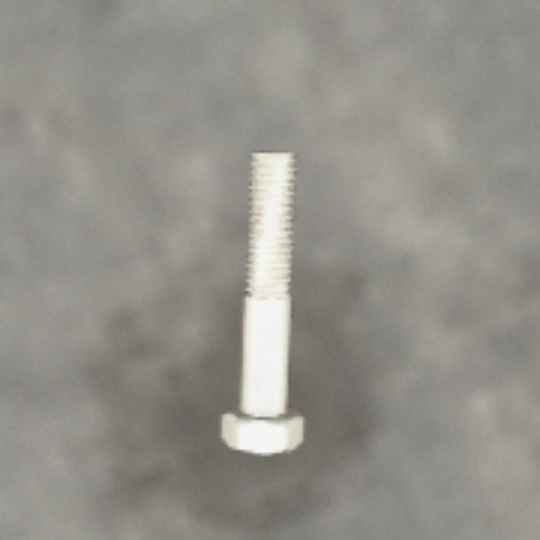

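Bolt A crop: tip (272,153), head end (262,452), tilted about 2° from the tool axis, matching the fit.

Request:
{"method": "carry_out", "body": {
  "rows": [
    [0.0089,0,0.03,0,0,0.036],
    [0.0089,0,0.06,0,0,0.036],
    [0.0089,0,0.085,0,0,0.036],
    [0.0089,0,0.105,0,0,0.036],
    [0.0089,0,0.115,0,0,0.036],
    [0.0089,0,0.12,0,0,0.036],
    [0.0089,0,0.122,0,0,0.036],
    [0.0089,0,0.122,0,0,0.036]
  ],
  "grip": 0
}}

```text
clock: 33.45
tool_pos: [0.473, -0.0678, -0.0162]
orientation: [-180.0, 0.0, -115.1]
force: [-0.5, -0.8, -0.6]
opening: 0.0438
gripper_force: 0.0
```

Request:
{"method": "carry_out", "body": {
  "rows": [
    [0,0,0,0,0,0],
    [0,0,0,0,0,0],
    [0,0,0,0,0,0],
    [0,0,0,0,0,0],
    [0,0,0,0,0,0],
    [0,0,0,0,0,0]
  ],
  "grip": -1
}}

```text
clock: 34.2
tool_pos: [0.4727, -0.0679, -0.0166]
orientation: [-180.0, 0.0, -115.1]
force: [0.9, -0.4, 1.9]
opening: 0.0111
gripper_force: 30.0
```

Request:
{"method": "carry_out", "body": {
  "rows": [
    [0,0,-0.005,0,0,0],
    [0,0,-0.015,0,0,0],
    [0,0,-0.03,0,0,0],
    [0,0,-0.05,0,0,0],
    [0,0,-0.07,0,0,0],
    [0,0,-0.08,0,0,0],
    [0,0,-0.08,0,0,0]
  ]
}}

```text
clock: 35.08
tool_pos: [0.473, -0.0678, 0.0641]
orientation: [-179.9, 0.1, -115.1]
force: [-0.0, 0.7, -1.3]
opening: 0.011
gripper_force: 30.0
```

```bash
python3 - <<'E'
from h import *
im,T=snap('wrist','w10');K,E=cam('wrist',T);cv2.imwrite('pics/w10c.png',im[120:400,200:460])
B=np.array([608.9,176.5])/1000;a=np.radians(3);ex=np.array([np.cos(a),np.sin(a)])
print(B+.024*ex,B-.024*ex)
plan([*(B-.024*ex),.08],-87)
E
```

```text
[0.63286711 0.17775606] [0.58493289 0.17524394]
move [-0.2679, 0.0013, -0.0165, -0.0003, 0.0003, -0.4905]
```

View pics/w10c.png

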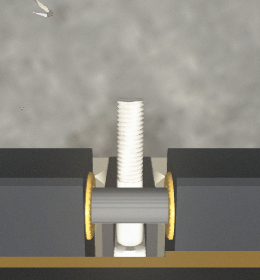

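Request:
{"method": "carry_out", "body": {
  "rows": [
    [-0.02,0,-0.0165,0,0,-0.03],
    [-0.06,0,-0.0165,0,0,-0.1],
    [-0.1,0,-0.0165,0,0,-0.18],
    [-0.14,0,-0.0165,0,0,-0.26],
    [-0.18,0,-0.0165,0,0,-0.34],
    [-0.22,0,-0.0165,0,0,-0.42],
    [-0.255,0.001,-0.0165,0,0,-0.49],
    [-0.268,0.0013,-0.0165,0,0,-0.4905]
  ]
}}

```text
clock: 36.12
tool_pos: [0.5851, 0.1767, 0.0782]
orientation: [179.9, -0.1, -86.9]
force: [-0.1, -0.9, -2.1]
opening: 0.011
gripper_force: 30.0
```

Request:
{"method": "carry_out", "body": {
  "rows": [
    [0,0,0,0,0,0],
    [0,0,0,0,0,0],
    [0,0,0,0,0,0]
  ]
}}

```text
clock: 36.5
tool_pos: [0.5847, 0.1744, 0.08]
orientation: [180.0, -0.0, -87.1]
force: [-0.3, -0.4, -1.2]
opening: 0.0108
gripper_force: 30.0
```

```bash
python3 - <<'E'
from h import *
im,T=snap('wrist','w11');cv2.imwrite('pics/w11c.png',im[60:420,100:580])
plan([.5849,.1745,-.0105],-87)
E
```

```text
move [0.0, -0.0001, 0.0906, -0.0001, 0.0001, -0.0009]
```

View pics/w11c.png

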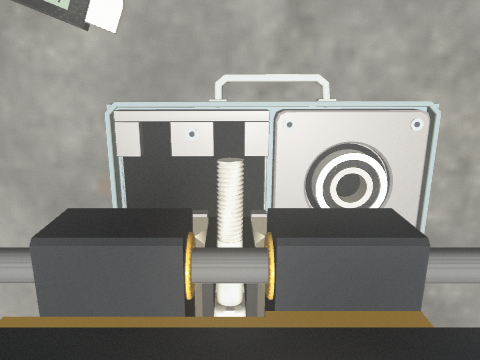

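The bolt at (229,195) lines up with the slot gap, 213 to 246. Lowering it.

Request:
{"method": "carry_out", "body": {
  "rows": [
    [0,0,0.015,0,0,0],
    [0,0,0.035,0,0,0],
    [0,0,0.055,0,0,0],
    [0,0,0.07,0,0,0],
    [0,0,0.08,0,0,0],
    [0,0,0.086,0,0,0],
    [0,0,0.0905,0,0,0],
    [0,0,0.0905,0,0,0]
  ]
}}

```text
clock: 37.55
tool_pos: [0.5851, 0.1754, -0.0106]
orientation: [-180.0, 0.0, -87.0]
force: [0.2, 0.5, -1.9]
opening: 0.0107
gripper_force: 30.0
```

Request:
{"method": "carry_out", "body": {
  "rows": [
    [0,0,0,0,0,0],
    [0,0,0,0,0,0],
    [0,0,0,0,0,0],
    [0,0,-0.01,0,0,0],
    [0,0,-0.03,0,0,0],
    [0,0,-0.06,0,0,0],
    [0,0,-0.1,0,0,0],
    [0,0,-0.14,0,0,0]
  ],
  "grip": -0.45
}}

```text
clock: 38.55
tool_pos: [0.585, 0.1753, 0.1314]
orientation: [-180.0, 0.0, -87.0]
force: [1.3, 0.6, 0.4]
opening: 0.024
gripper_force: 0.0
```

```bash
python3 - <<'E'
from h import *
plan([.462,-.188,.105],-48)
E
```

```text
move [0.3563, 0.1419, 0.0263, -0.0005, -0.0, -0.6804]
```

Request:
{"method": "carry_out", "body": {
  "rows": [
    [0.045,0.018,0,0,0,-0.085],
    [0.09,0.036,0,0,0,-0.17],
    [0.135,0.054,0,0,0,-0.255],
    [0.18,0.072,0,0,0,-0.34],
    [0.225,0.09,0,0,0,-0.425],
    [0.27,0.108,0,0,0,-0.51],
    [0.315,0.126,0,0,0,-0.595],
    [0.35,0.14,0.02,0,0,-0.68]
  ],
  "grip": 1
}}

```text
clock: 39.55
tool_pos: [0.4643, -0.1832, 0.1114]
orientation: [-179.8, -0.2, -47.9]
force: [0.4, -0.2, -1.0]
opening: 0.0876
gripper_force: 0.0
```

Request:
{"method": "carry_out", "body": {
  "rows": [
    [0,0,0,0,0,0],
    [0,0,0,0,0,0],
    [0,0,0,0,0,0]
  ]
}}

```text
clock: 39.92
tool_pos: [0.4644, -0.1809, 0.1101]
orientation: [-180.0, -0.1, -48.0]
force: [0.1, -0.2, 0.5]
opening: 0.0874
gripper_force: 0.0
```

```bash
python3 -c "
from bolt import *
run('w12',[.462,-.188,.01])
im=cv2.imread('pics/w12.png')[100:330,200:430];cv2.imwrite('pics/w12c.png',cv2.resize(im,(575,575)))"
```

```text
[ 0.46440831 -0.18091518  0.11007119]
[338 226]
len 66.49207108191132 mid [ 463.69545246 -191.94722308] ang 43.04234064094505 width [np.float64(9.6), np.float64(9.7), np.float64(9.8), np.float64(10.7), np.float64(10.8), np.float64(10.9)]
```

View pics/w12c.png

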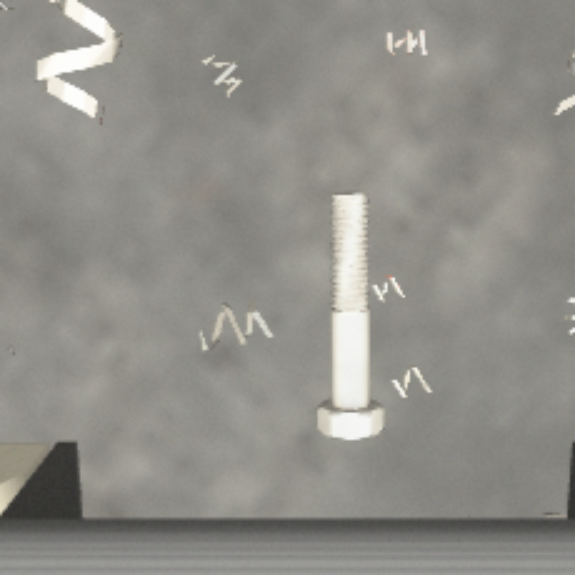

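Bolt B crop: tip (350,194), head (350,423), almost exactly along the tool axis. Grasping it.

```bash
python3 -c "
from h import *
plan([.4610,-.1890,-.016],-47.3)"
```

```text
move [0.0037, 0.0081, 0.126, -0.0008, -0.0008, -0.0118]
```

Request:
{"method": "carry_out", "body": {
  "rows": [
    [0.0037,0.0081,0.03,0,0,-0.012],
    [0.0037,0.0081,0.06,0,0,-0.012],
    [0.0037,0.0081,0.085,0,0,-0.012],
    [0.0037,0.0081,0.105,0,0,-0.012],
    [0.0037,0.0081,0.117,0,0,-0.012],
    [0.0037,0.0081,0.123,0,0,-0.012],
    [0.0037,0.0081,0.126,0,0,-0.012],
    [0.0037,0.0081,0.126,0,0,-0.012]
  ],
  "grip": 0
}}

```text
clock: 40.98
tool_pos: [0.4604, -0.1897, -0.0163]
orientation: [-180.0, -0.0, -47.3]
force: [-0.4, 0.9, 0.3]
opening: 0.0435
gripper_force: 0.0
```

Request:
{"method": "carry_out", "body": {
  "rows": [
    [0,0,0,0,0,0],
    [0,0,0,0,0,0],
    [0,0,0,0,0,0],
    [0,0,0,0,0,0],
    [0,0,0,0,0,0],
    [0,0,0,0,0,0]
  ],
  "grip": -1
}}

```text
clock: 41.72
tool_pos: [0.4602, -0.1897, -0.0165]
orientation: [-180.0, -0.0, -47.3]
force: [0.6, 0.4, 1.3]
opening: 0.011
gripper_force: 30.0
```

Request:
{"method": "carry_out", "body": {
  "rows": [
    [0,0,-0.005,0,0,0],
    [0,0,-0.015,0,0,0],
    [0,0,-0.03,0,0,0],
    [0,0,-0.05,0,0,0],
    [0,0,-0.07,0,0,0],
    [0,0,-0.09,0,0,0],
    [0,0,-0.09,0,0,0]
  ]
}}

```text
clock: 42.6
tool_pos: [0.4613, -0.1898, 0.0753]
orientation: [-179.9, -0.2, -47.3]
force: [0.1, -0.1, -1.0]
opening: 0.0111
gripper_force: 30.0
```

```bash
python3 -c "
from h import *
plan([.6329,.1770,.08],-87)"
```

```text
move [-0.1533, -0.3748, -0.0041, -0.0034, -0.0017, 0.6924]
```

Request:
{"method": "carry_out", "body": {
  "rows": [
    [-0.008,-0.019,-0.008,0,0,0.03],
    [-0.027,-0.066,-0.01,0,0,0.13],
    [-0.047,-0.115,-0.01,0,0,0.24],
    [-0.067,-0.164,-0.01,0,0,0.35],
    [-0.087,-0.213,-0.01,0,0,0.46],
    [-0.107,-0.262,-0.01,0,0,0.57],
    [-0.127,-0.311,-0.01,0,0,0.66],
    [-0.145,-0.355,-0.01,0,0,0.692]
  ]
}}

```text
clock: 43.6
tool_pos: [0.6229, 0.1591, 0.0824]
orientation: [179.9, -0.0, -87.1]
force: [1.2, -0.1, -0.4]
opening: 0.0111
gripper_force: 30.0
```

```bash
python3 -c "
from h import *
plan([.6329,.1770,.08],-87)"
```

```text
move [-0.0173, -0.0109, 0.0024, 0.0012, -0.0004, -0.0014]
```

Request:
{"method": "carry_out", "body": {
  "rows": [
    [-0.008,-0.005,0.002,0,0,0],
    [-0.016,-0.011,0.002,0,0,0],
    [-0.0165,-0.011,0.002,0,0,0],
    [-0.0165,-0.011,0.002,0,0,0],
    [-0.0165,-0.011,0.002,0,0,0]
  ]
}}

```text
clock: 44.22
tool_pos: [0.6329, 0.1738, 0.0817]
orientation: [-180.0, 0.0, -87.0]
force: [0.9, -0.1, -0.3]
opening: 0.011
gripper_force: 30.0
```

```bash
python3 -c "
from h import *
plan([.6329,.1770,-.0105],-87)"
```

```text
move [-0.0032, -0.0002, 0.0922, -0.0002, 0.0001, -0.0007]
```

Request:
{"method": "carry_out", "body": {
  "rows": [
    [-0.0025,0,0.015,0,0,0],
    [-0.0025,0,0.035,0,0,0],
    [-0.0025,0,0.055,0,0,0],
    [-0.0025,0,0.07,0,0,0],
    [-0.0025,0,0.08,0,0,0],
    [-0.0025,0,0.087,0,0,0],
    [-0.0025,0,0.092,0,0,0],
    [-0.0025,0,0.092,0,0,0]
  ]
}}

```text
clock: 45.22
tool_pos: [0.6329, 0.177, -0.0107]
orientation: [180.0, -0.0, -87.0]
force: [-0.2, -0.7, -0.8]
opening: 0.0109
gripper_force: 30.0
```

Request:
{"method": "carry_out", "body": {
  "rows": [
    [0,0,0,0,0,0],
    [0,0,0,0,0,0],
    [0,0,0,0,0,0],
    [0,0,-0.01,0,0,0],
    [0,0,-0.03,0,0,0],
    [0,0,-0.07,0,0,0],
    [0,0,-0.12,0,0,0],
    [0,0,-0.18,0,0,0]
  ],
  "grip": -0.45
}}

```text
clock: 46.22
tool_pos: [0.6323, 0.1767, 0.1711]
orientation: [179.9, -0.0, -87.0]
force: [1.6, 1.6, -0.6]
opening: 0.0238
gripper_force: 0.0
```

```bash
python3 -c "
from h import *
plan([.53,.30,.22],-87)"
```

```text
move [-0.1285, 0.0957, -0.0489, 0.0009, -0.0005, 0.0002]
```

Picture views are used up, so I'll verify numerically from a viewing pose over the tray.

Request:
{"method": "carry_out", "body": {
  "rows": [
    [-0.03,0.024,-0.01,0,0,0],
    [-0.065,0.048,-0.025,0,0,0],
    [-0.1,0.072,-0.04,0,0,0],
    [-0.128,0.095,-0.049,0,0,0],
    [-0.128,0.095,-0.049,0,0,0],
    [-0.128,0.095,-0.049,0,0,0],
    [-0.128,0.095,-0.049,0,0,0]
  ]
}}

```text
clock: 47.1
tool_pos: [0.5316, 0.2991, 0.2182]
orientation: [180.0, -0.0, -87.0]
force: [0.4, -0.9, 0.4]
opening: 0.0239
gripper_force: 0.0
```

```bash
python3 - <<'E'
from h import *
im,T=snap('wrist','w13');K,E=cam('wrist',T);print(T[:3,3])
g=cv2.cvtColor(im,cv2.COLOR_BGR2GRAY)
f=lambda c,z:px2w(K,E,c,z)[:,:2]*1000
def blob(p,r,th,lo=False):
    c=w2px(K,E,p)[0]; sc=np.linalg.norm(w2px(K,E,np.array(p)+[r,0,0])[0]-c)
    m=np.zeros_like(g);cv2.circle(m,tuple(int(round(x)) for x in c),int(sc),255,-1)
    b=(((g<th) if lo else (g>th))&(m>0)).astype(np.uint8)
    cs,_=cv2.findContours(b,0,1);return max(cs,key=cv2.contourArea).reshape(-1,2)
for n,p,r,z,th in [('large',[.4997,.2752,.024],.0335,.024,135),('small',[.5051,.171,.022],.026,.022,135),('nut',[.6034,.2807,.026],.023,.026,120)]:
    print(n,[np.round(v,1) for v in cv2.fitEllipse(f(blob(p,r,th),z).astype(np.float32))])
d0=np.array([-np.sin(np.radians(3)),np.cos(np.radians(3))]);B=np.array([608.9,176.5]);n0=np.array([d0[1],-d0[0]])
# bolts: bright pixels on nest channel, sampled on a nest-frame grid at z=.017
X,Y=np.meshgrid(np.arange(-50,51,2),np.arange(-48,49,4))
P=np.c_[B+X.reshape(-1,1)*n0+Y.reshape(-1,1)*d0,np.full(X.size,15)]/1000
q=w2px(K,E,P).round().astype(int);v=g[q[:,1].clip(0,479),q[:,0].clip(0,639)].reshape(X.shape)
print('x -50..50; rows y +48..-48')
for r,y in zip(v[::-1],Y[::-1,0]): print('%4d'%y,''.join(' .:-=+*#%@'[min(9,int(t)*10//256)] for t in r))
E
```

```text
[0.53161707 0.29911718 0.21815819]
large [array([499.1, 276.5]), array([61.6, 63.2]), np.float64(39.1)]
small [array([505.2, 170.9]), array([46.1, 46.8]), np.float64(100.6)]
nut [array([604.2, 282.1]), array([39.7, 43.1]), np.float64(128.2)]
x -50..50; rows y +48..-48
  48 +@@@@@@@@@@@@@@@@@@%%%%%%%%%%%%%%%%%%%%%%%%%%%%%%%+
  44 +@@@@@@@@@@@@@@@@@@@@@@@%@%%%%%%%%%%%%%%%%%%%%%%%%=
  40 @@@@@@---------------%@@%%%%%*---------------%%%%%=
  36 @@@@@@--=%%%@@@@@%#--@%@%=%%%%---=======-----%%%%%+
  32 @@@@@@--=%%@@@@@@%#=-%@@%%%%%%--=%%@@@@@@@#--%%%%%=
  28 %@@@@@----=##@@@#=---@@@%%%%%%--#%%@@@@@@@%--%%%%%=
  24 %@@@@@-----%@@@@%----@@%%%%%%*-----#@@@@+--:-%%%%%=
  20 #----------%@@@@%---------------::-#@@@@*----:::++-
  16 %----------%@@@@=-----------------+%@@@@%-:---:-*#-
  12 %----------%@@@@+-----------:-:---=%@@@@=-::::::++-
   8 #----------%@@@@+-----::-------::-=%@@@@+--:---:##-
   4 #--------:-%@@@@*::---:-:-----::::-%@@@@+---::::*#=
   0 #-:--------@@@@@*-::::::-::::::-::*%@@@@#:-:::-:**-
  -4 #=--:::::::%@%%@=:-::-:-:-::::::::-#@@@%-:-:---:##-
  -8 *=::::::::-%@@@%-::::::::::::::::-:#%%%%-:::::::+#-
 -12 #:::::::::-#%%@#-:::::-:::-::-:::-:#%@@%=:::::::##-
 -16 *:::::::::-*%@@#-:::::::::::::::::-#%@@*::-:::::*#-
 -20 -==-=----:-*#@%#-:-=============::-#%@@#---+++++==-
 -24 %@@@@@@@=::*%@@#-:%%%%%%%%%%%%%%=:-#%@@#--#%%%%%%%=
 -28 %@@@@@@@=::#@@%%-:*%%%%%%%%%%%%%+:+#@@%+:-=%%%%%%%+
 -32 #@@@@%@%=:-#@@%%::=%%%%%%%%%%%%%-:=*@@%*:--%%%%%%#=
 -36 +@@@@%%%+:-#%@%+::-%%%%#%=%%%%%%=:=#@@%#:-*%%%%%#%=
 -40 +@@@@%%%*::::::::::%%%%%%%%%%%%%=::::::::-=%%%%%%%=
 -44 +@@@@@@@@@@@@%%%%%%%%%%%%%%%%%%%%%%%%%%%%%%%%%%%%%=
 -48 *%%%%%%%%%%%%%%%%%%%%%%%%%%%%%%%%%%%%%%%%%%%%#%##%+
```

```bash
python3 -c "
from plant import workorder
print(workorder.close_job())"
```

```text
the job is handed in; nothing more can be done
None
```

I handed the job in at about 47 s of the 131 s allowed, with both bearings, the nut and both bolts in their recesses. My final camera measurement put each within tolerance in plan, but I did not measure tilt or resting height, and `close_job` returned no verdict.

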